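Raise the coffee dripper to the marker ring and lock its cam lever

ROBOT

A 6-joint arm with a two-finger parallel gripper is mounted at the origin on a cart in front of the work surface, level with it; the furniture and walls round the work are solid. World frame = base frame: x ahead of the robot, y to its left, z up, the work surface at z = 0. Lengths are in mm, angles in rad, forces in N, time in s.
With the tool pointing down it reaches from about 425 to 925 mm from the base axis. Payload 12.5 kg.
Tool frame: the origin (TCP) lies at the very end of the fingers, on their centre line; the grasp point (between the pads) lies 19 mm behind it; z points along the fingers, y is the line along which they close (so a half turn about z gives the same grasp; the last joint's range is limited). The gripper opens to 85 mm and grips with 20 to 120 N. Pads are 22 mm wide; open, the fingers measure 114 mm over their backs; the gripper's body (76 mm by 85 mm) begins 54 mm behind the grasp point. The pads swing forward as they close: fully open they stand 13 mm farther back than shut.
Start: joints at [-1.225, 0.491, 1.559, -0, 1.092, -0.106], TCP at [272.89, -562.295, 231.327] pointing down, gripper open.
Joint ranges: [-3.1, 3.1], [-0.84, 2.19], [0.05, 2.79], [-1.13, 4.28], [0.06, 2.93], [-2.69, 2.69]. Speed limits (rad/s): [2.22, 2.22, 2.79, 3.14, 3.14, 3.14].

INTERFACE

Orientations are given as a unit quaternion [w, x, y, z].
In Python, from workcell import ctrl gives the robot as it stands. The module is installed in compiled form; this text tells all that it offers.
- The arm moves only by the tool apply_moves, never from a script. Its argument "deltas" is text: rows parted by semicolons, each of 7 numbers parted by spaces: the finger opening in mm, from 0 to 85.4, then the shift along the tool's x, y, z in mm, then the turn, a rotation vector about the tool's x, y, z in degrees. A call has 1 to 12 rows; each row shifts and turns the commanded pose from where the row before left it, along the tool's axes as they then stand; what a row does not reach is not made up. A row lasts 1/10 s, in which the tool goes at most 50 mm and 8.59 degrees, less where a joint would pass 70% of its speed; a pose out of reach is approached as far as the arm can. A call with a gripper value outside its range is refused whole. The fingers move at their own pace and stop on an object; the grip force is fixed at half the most. Time passes only in rows, so rows that do not move let the fingers close. It gives the time, the measured TCP pose, the force, the opening and the grip force at its end, in the units of the state.
- ctrl.get_state(): the state, without advancing time (a new reading comes with each control period).
- ctrl.camera(name): name is "scene" or "top"; returns a dict with "image" (420x560x3 uint8, blue, green, red), "intrinsics" (3x3 intrinsics, pixels), "k1" (the pictures are not rectified: a ray, as slopes to the right and down, at radius r is drawn at 1 + k1 r^2 times it, then the intrinsics apply), "view" (4x4, takes a point from world to camera coordinates). Camera axes: x right, y up, looking along -z (the intrinsics and any distortion apply to the point x, -y, -z); pixel columns grow to the right and rows downward; lengths in mm; the calibration is good to about 2 mm. A picture is of the moment at which its call begins. There is no depth.
- ctrl.close_job(): hands the job in; it is judged then, once.
The state is a dict: "clock": time; "joint_pos": joint angles; "qd": joint speeds; "joint_torque": joint torques, N m; "tcp_pos": TCP position; "tool_rot": TCP orientation; "force": force on the tool from outside, world axes, zero at the start; "ft_torque": the same for the moment, N m; "gripper_width": finger opening in mm; "grip_force": force on a finger pad.
Only numpy, scipy, OpenCV 4.12 (cv2) and the standard library are available. Lean on these libraries where they do the work, as an engineer would, in place of code of your own. Each camera call takes 0.05 s, during which the arm holds its last target. There are 200 camera calls.

TASK

I want the tall glass to fit under the coffee dripper: take the dripper arm between the plain side of its wooden handle and the red pad of the steel cam lever, lightly so that the lever stays open, and raise it until the top edge of its sleeve is level with the lower edge of the red marker ring on the post. Hold it at that height while you squeeze the lever by its red pad fully shut against the handle, and do not let go: finish still gripping handle and red pad, while I put the glass under it. Keep the dripper seated on its ring, don't shift the marker ring, and leave the glass, the mug and the spoon alone.

Things in the scene. Friction and masses are not known exactly. Their poses are not given: they have to be found in the camera images.
- stand: Pour-over coffee stand, fixed: dark wood base 216 x 136 x 18 mm with a round steel drip tray, upright steel post 16 mm thick, its top 318 mm above the worktop. Origin: on the worktop under the post's axis; z up. Base and dripper lie towards +x of the post; the handle points to -x, towards the robot.
- sleeve_top (a point): Centre of the top edge of the arm's black sleeve (30 mm across, 56 mm long, aluminium band at the top edge), on the post's axis. The sleeve slides up the post by up to 120 mm from its lowest stop, where it starts; it cannot turn. Arm and dripper together weigh about 0.36 kg and drop back if let go while the lever is open.
- marker_underside (a point): Centre of the lower edge of the red marker ring (25 mm across, 7 mm high) on the post above the sleeve: the sleeve's top edge is to be raised to this height, 55 to 112 mm above where it starts. The ring sits very tight on the post; the sleeve does not bump against it but would pass over it.
- handle_grip (a point): Grip point in the middle of the wooden handle's cross-section, 85 mm from the post's axis, 28 mm below sleeve_top. Axes: x along the handle towards the post, y towards the lever's side, z up. The handle is 20 mm wide (plain side face at y = -10 mm), 32 mm high, and ends 24 mm nearer the robot. Nothing is above it; the post stands 77 mm beyond it, up to 0.18 m higher.
- handle: The wooden handle, fixed to the sliding sleeve; it moves up and down only, never sideways. Origin on the post's axis at the sleeve's lower end (grip it at handle_grip). As the lever shuts, fingers that hold handle and lever pad between them must shift about 12 mm towards -y.
- lever_pad: Red upright finger pad (cylinder 12 mm thick, 28 mm high) at the end of the steel cam lever; origin at its middle, level with handle_grip. The lever is 62 mm long; its upright pin is at x = +59, y = +16.5 mm from handle_grip. Handle and pad together: about 54 mm wide open (pad's outer side at y = 43 to 48 mm), 32.5 mm shut (outer side at y = 22.5 mm).
- cam_lever (a joint): Opening angle of the lever, rad: 0 = shut, parallel to the handle; starts open at 0.34 to 0.42 (its stop). Stiff: a push of up to 8 N on the red pad does not move it, from about 10 N it swings in; below about 0.18 rad its cam bites on the post, and 15 to 20 N takes it to 0, where it stays and keeps the sleeve from sinking. A grip of 25 to 30 N is ample and harmless.
- dripper: White dripper cone, 118 mm wide, 82 mm high, 0.15 kg, standing loose with its flange on the aluminium ring of the arm; origin at the centre of its underside, 12 mm below the top of the ring.
- seat_ring (a point): Centre of the top of the arm's aluminium ring (104 mm across), 98 mm from the post's axis on the far side from the handle.
- glass_3: Tall drinking glass, 72 mm across, 140 mm high, on the worktop on the left of the stand; origin under its middle. To be left alone.
- mug_blue: Dark blue mug, 86 x 120 x 97 mm, on the right of the stand. To be left alone.
- teaspoon: Steel teaspoon, 130 mm long, lying left of the handle on the worktop. To be left alone.
There are look-alikes about, which are no part of the job. Leave any purple or turquoise look-alike of the dripper alone.

How it is judged (in metres and radians):
On the way, in this order (a step that is already met when the one before it is completed fails the run):
1. the arm is held by its handle with the sleeve's top edge at the marker ring, the lever still open (z of sleeve_top in the frame of marker_underside between -0.006 and 0.006 m and contact force between the fingers and handle above 0.5 N and value of joint cam_lever above 0.12 rad), for 0.3 s.
2. the lever is squeezed shut while the arm is held at the marker ring (z of sleeve_top in the frame of marker_underside between -0.006 and 0.006 m and contact force between the fingers and handle above 3 N and value of joint cam_lever below 0.04 rad), for 0.3 s.
At the end, for the whole second after the job is handed in: The sleeve's top edge is within 6 mm of the lower edge of the marker ring, the lever is shut (within 0.04 rad), the fingers still grip both the handle and the lever's red pad (more than 3 N on each), arm and dripper are still, and the dripper sits upright on its ring (all of step 2 and contact force between the fingers and lever_pad above 3 N and linear speed of handle below 0.01 m/s and distance between dripper and seat_ring below 0.02 m and angle between dripper's own z axis and vertical below 0.1 rad and linear speed of dripper below 0.02 m/s); the arm keeps its last pose, push and grip.
It fails at once if the marker ring is shifted on the post (distance of marker_underside from where it was at the start of the episode above 0.004 m).
It fails at once if the dripper comes off its ring (distance between dripper and seat_ring above 0.03 m or angle between dripper's own z axis and vertical above 0.3 rad).
It fails at once if the glass, the mug or the spoon is disturbed (distance of any of glass_3, mug_blue, teaspoon from where it was at the start of the episode above 0.015 m).
It also fails if it takes over 42 s, if anything falls off the work surface, if the arm or the gripper's body presses on something with over 40 N, if the wrist force passes 120 N, or if a joint passes its speed limit or range.

## Working session

There is one attempt and no reset: what is moved stays moved. The work goes in short steps, Python scripts to look and compute and a tool call to move; the robot and the scene stay as the last step left them, time stands still between calls to the robot, and variables do not carry over. Pictures are saved under pics/ and viewed, at most 10 in all, crops included, and the job is handed in when it is done.

Besides the shell and the picture viewer there is one more tool, called by a JSON object that holds its "fn" and its "kwargs". apply_moves: Moves the arm, as the interface text tells. Its arguments: {"type":"object","properties":{"deltas":{"type":"string"}},"required":["deltas"]}

```bash
mkdir -p pics; cat > h.py <<'E'
import numpy as np, cv2
from workcell import ctrl
def snap(n,f):
    c=ctrl.camera(n); cv2.imwrite(f'pics/{f}.png',c['image']); np.savez(f'{f}.npz',**{k:np.array(c[k]) for k in('image','intrinsics','k1','view')}); return c
def proj(c,P):
    V=np.array(c['view']);K=np.array(c['intrinsics']);k=float(c['k1'])
    q=(V[:3,:3]@np.atleast_2d(P).T).T+V[:3,3]
    s=np.c_[q[:,0]/-q[:,2],-q[:,1]/-q[:,2]]
    s=s*(1+k*(s**2).sum(1,keepdims=True))
    return s@K[:2,:2].T+K[:2,2]
def ray(c,uv):
    V=np.array(c['view']);K=np.array(c['intrinsics']);k=float(c['k1'])
    d=np.linalg.solve(K[:2,:2],np.array(uv,float)-K[:2,2]);s=d.copy()
    for _ in range(20): s=d/(1+k*(s@s))
    R=V[:3,:3]; return -R.T@V[:3,3], R.T@np.array([s[0],-s[1],-1])
def onz(c,uv,z):
    o,d=ray(c,uv); return o+d*(z-o[2])/d[2]
E
python3 - <<'E'
from h import *
for n in('scene','top'):
    c=snap(n,n+'0'); print(n,c['k1'],np.array(c['intrinsics']).tolist(),np.round(ray(c,(280,210)),2).tolist())
print(ctrl.get_state())
E
```

```text
scene -0.1518788233724894 [[546.3982173215468, 0.0, 280.2664442510839], [0.0, 546.3982173215468, 205.65688177298338], [0.0, 0.0, 1.0]] [[-159.85, 541.82, 993.15], [0.53, -0.53, -0.66]]
top -0.010599312774633293 [[449.4941876346268, 0.0, 279.50729999188565], [0.0, 449.4941876346268, 204.73832894284888], [0.0, 0.0, 1.0]] [[432.7, -126.59, 1168.77], [0.07, 0.01, -1.0]]
{'clock': 0.1, 'joint_pos': array([-1.22458728e+00,  4.91493147e-01,  1.55942330e+00,  3.05205837e-05,
        1.09170673e+00, -1.05615277e-01]), 'qd': array([-0.00061933, -0.00089602, -0.00089408,  0.00101327,  0.0001999 ,
       -0.00068201]), 'joint_torque': array([ 1.89734987e-03, -6.19450521e+01, -2.62026894e+01, -7.97633516e-05,
        2.92492296e-03, -1.87433847e-05]), 'tcp_pos': array([ 272.82402433, -562.0692521 ,  230.77800676]), 'tool_rot': array([-5.13163136e-04,  9.74591641e-01,  2.23988545e-01, -4.83943008e-05]), 'force': array([-0.00411023, -0.14388296,  0.02383604]), 'ft_torque': array([ 0.01021155,  0.04382315, -0.01864127]), 'grip_force': 0.0, 'gripper_width': 85.27759486309657}
```

View pics/scene0.png

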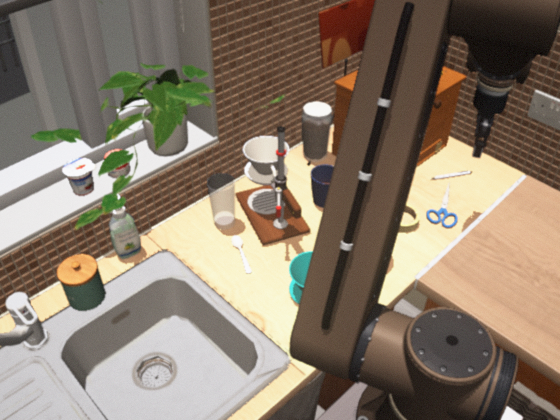

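View pics/top0.png

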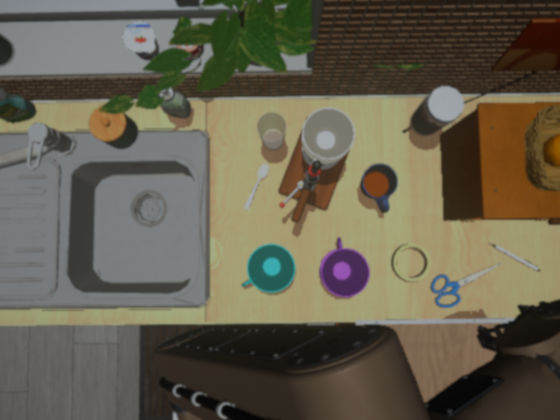

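The stand is at scene (280,195) and top (315,170). The post top is near top (316,165) and the red pad near (282,205). The white dripper on the stand's ring, at top (327,137), is the one meant. The turquoise (272,268) and purple (344,272) ones on the worktop are look-alikes. I'll enlarge to confirm.

```bash
python3 - <<'E'
import cv2,numpy as np
a=cv2.imread('pics/scene0.png')[115:245,225:325]; b=cv2.imread('pics/top0.png')[130:230,265:340]
a=cv2.resize(a,None,fx=4.4,fy=4.4,interpolation=2); b=cv2.resize(b,None,fx=4.6,fy=4.6,interpolation=2)
o=np.zeros((600,800,3),np.uint8); o[:a.shape[0],:a.shape[1]]=a; o[:b.shape[0],445:445+b.shape[1]]=b[:,:355]
cv2.imwrite('pics/crop0.png',o)
E
```

```text
(no output)
```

View pics/crop0.png

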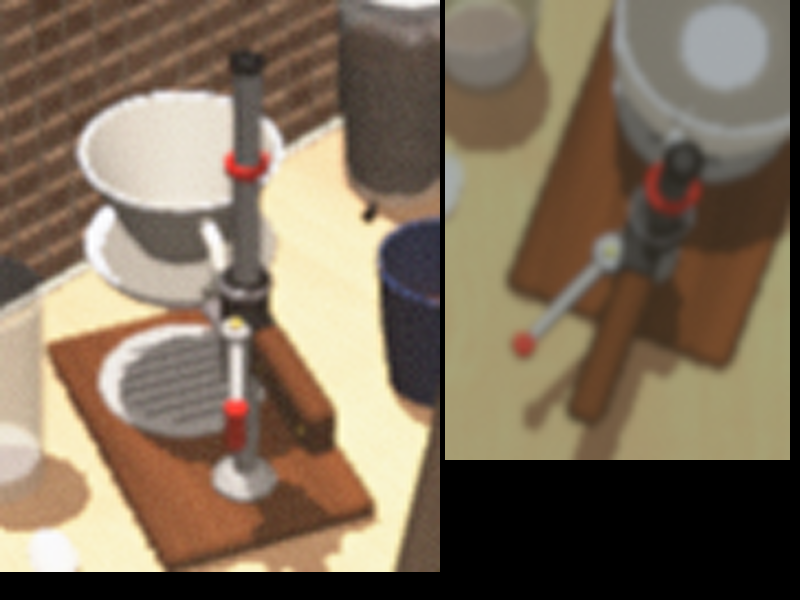

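The crop shows that the white dripper's arm is the right one. The red pad is at scene (278.5,210), on the lever's side, and the marker ring is at (281,152). The sleeve's top band is at about (280.5,179). I'll fit a model to these points.

```bash
cat > fit.py <<'E'
from h import *
from scipy.optimize import least_squares
S=lambda u,v:(225+u/4.4,115+v/4.4); T=lambda u,v:(265+(u-445)/4.6,130+v/4.6)
cs=np.load('scene0.npz');ct=np.load('top0.npz')
def pts(p):
    x,y,a,s,m,l=p; g=s-28
    loc={'post':(0,0,318),'ring':(0,0,m+3.5),'slv':(0,0,s),'pad':(-85+59-62*np.cos(l),16.5+62*np.sin(l),g+14),
     'pin':(-26,16.5,g+14),'hendT':(-109,0,g+16),'hendB':(-109,0,g-16),'grip':(-85,0,g)}
    R=np.array([[np.cos(a),-np.sin(a),0],[np.sin(a),np.cos(a),0],[0,0,1]])
    return {k:R@np.array(v)+[x,y,0] for k,v in loc.items()}
obs=[(cs,'post',S(247,55)),(cs,'ring',S(247,165)),(cs,'slv',S(244,281)),(cs,'pad',S(236,408)),(cs,'hendT',S(318,417)),(cs,'hendB',S(318,446)),
(ct,'post',T(684,158)),(ct,'ring',T(673,190)),(ct,'pad',T(523,345)),(ct,'hendT',T(585,413))]
def res(p):
    q=pts(p); return np.concatenate([proj(c,q[k])[0]-o for c,k,o in obs])
if __name__=='__main__':
    r=least_squares(res,[600,-200,-.3,160,240,.38],loss='soft_l1'); p=r.x
    print(np.round(p,3),'lift',p[4]-p[3]); 
    for (c,k,o),e in zip(obs,r.fun.reshape(-1,2)): print(k,e.round(2))
    for k,v in pts(p).items(): print(k,v.round(1))
    # glass, mug approx
    for n,uv,z in(('glass',(272,138),0),('spoon',(258,187),0),('mug',(379,182),97)): print(n,onz(ct,uv,z).round())
E
python3 fit.py
```

```text
[ 5.80676e+02 -1.93038e+02 -4.07000e-01  1.72151e+02  2.44489e+02
  3.42000e-01] lift 72.33846001595165
post [ 0.32 -0.1 ]
ring [0.09 0.16]
slv [ 0.55 -0.72]
pad [ 0.48 -0.2 ]
hendT [ 0.79 -0.09]
hendB [0.41 3.56]
post [-0.23 -0.54]
ring [-0.37 -1.63]
pad [ 0.06 -0.97]
hendT [-2.28  0.58]
post [ 580.7 -193.   318. ]
ring [ 580.7 -193.   248. ]
slv [ 580.7 -193.   172.2]
pad [ 517.9 -125.4  158.2]
pin [ 563.3 -167.6  158.2]
hendT [ 480.6 -149.9  160.2]
hendB [ 480.6 -149.9  128.2]
grip [ 502.6 -159.4  144.2]
glass [ 707. -101.    0.]
spoon [577. -63.   0.]
mug [ 573. -359.   97.]
```

{"fn": "apply_moves", "kwargs": {"deltas": "85 33 -22.7 0 0 0 0;85 33 -22.7 0 0 0 0;85 33 -22.7 0 0 0 0;85 33 -22.7 0 0 0 0;85 33 -22.7 0 0 0 0;85 33 -22.7 0 0 0 0;85 33 -22.7 0 0 0 0;85 33 -22.7 0 0 0 0;85 33 -22.7 0 0 0 0;85 33 -22.7 0 0 0 0;85 33 -22.7 0 0 0 0"}}

```text
clock: 1.2
tcp_pos: [490.9, -177.6, 231.2]
tool_rot: [-0.0, 0.975, 0.224, -0.0]
force: [-0.1, -1.6, -0.3]
gripper_width: 84.9
grip_force: 0.0
```

{"fn": "apply_moves", "kwargs": {"deltas": "85 0 0 0 0 0 8.2;85 0 0 0 0 0 8.2;85 0 0 0 0 0 8.2;85 0 0 0 0 0 8.2;85 0 0 0 0 0 8.2;85 0 0 0 0 0 8.2;85 0 0 0 0 0 0"}}

```text
clock: 1.9
tcp_pos: [490.3, -179.1, 231.1]
tool_rot: [-0.0, 0.979, -0.203, -0.0]
force: [0.1, -0.1, -0.7]
gripper_width: 85.0
grip_force: 0.0
```

```bash
python3 - <<'E'
from h import *
for n in('scene','top'): snap(n,n+'1')
s=ctrl.get_state(); print(s['clock'],s['tcp_pos'],s['tool_rot'],s['joint_pos'],s['force'])
a=cv2.imread('pics/scene1.png')[115:245,215:335]; b=cv2.imread('pics/top1.png')[120:240,255:345]
a=cv2.resize(a,None,fx=3.6,fy=4.4,interpolation=2); b=cv2.resize(b,None,fx=4,fy=4,interpolation=2)
o=np.zeros((600,800,3),np.uint8); o[:a.shape[0],:a.shape[1]]=a; o[:b.shape[0],435:435+b.shape[1]]=b
cv2.imwrite('pics/crop1.png',o)
E
```

```text
2.0 [ 490.38339125 -179.12307315  231.14858622] [-1.26316780e-05  9.79802927e-01 -1.99965501e-01 -1.47740544e-04] [-4.76751811e-01  3.45568698e-01  1.80889426e+00 -6.71547038e-05
  9.87420911e-01  1.49672694e+00] [ 0.60209555  0.03263177 -0.01057377]
```

View pics/crop1.png

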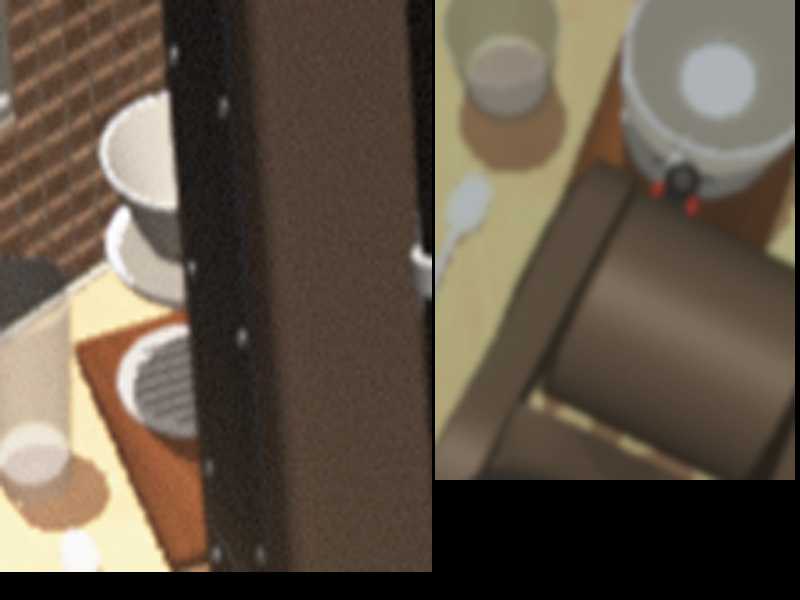

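The arm blocks both views here, so the first pictures have to serve. I'll overlay the model on them, enlarged, to check marker height, sleeve top and yaw.

```bash
cat > ov.py <<'E'
from fit import *
def overlay(p,name):
    x,y,a,s,m,l=p; R=np.array([[np.cos(a),-np.sin(a),0],[np.sin(a),np.cos(a),0],[0,0,1]])
    t=np.linspace(0,2*np.pi,60); circ=lambda cx,cy,r,z:np.c_[cx+r*np.cos(t),cy+r*np.sin(t),0*t+z]
    g=s-28;px,py=-26-62*np.cos(l),16.5+62*np.sin(l)
    L=[circ(0,0,8,318),circ(0,0,12.5,m),circ(0,0,12.5,m+7),circ(0,0,15,s),circ(0,0,15,s-56),circ(px,py,6,g+14),circ(px,py,6,g-14),
       np.array([(-15,-10,g+16),(-109,-10,g+16),(-109,10,g+16),(-15,10,g+16)]),np.array([(-109,-10,g+16),(-109,-10,g-16),(-109,10,g-16),(-109,10,g+16)])]
    o=np.zeros((600,800,3),np.uint8)
    for c,(u0,v0,w,h,k),ox in((cs,(258,122,44,100,6),0),(ct,(272,152,64,74,8),280)):
        im=cv2.resize(c['image'][v0:v0+h,u0:u0+w],None,fx=k,fy=k,interpolation=2)
        for q in L:
            uv=(proj(c,q@R.T+[x,y,0])-[u0,v0]+.5)*k
            cv2.polylines(im,[np.int32(uv.round())],False,(255,255,0),1,16)
        o[:im.shape[0],ox:ox+im.shape[1]]=im[:,:800-ox]
    cv2.imwrite(f'pics/{name}.png',o)
if __name__=='__main__':
    p=least_squares(res,[600,-200,-.3,160,240,.38],loss='soft_l1').x; overlay(p,'ov1')
    for n,c in(('s',cs),('t',ct)):
        i=c['image'].astype(int); mk=((i[...,2]>110)&(i[...,2]>2.2*i[...,1])&(i[...,2]>2.2*i[...,0])).astype(np.uint8)
        k,_,st,ce=cv2.connectedComponentsWithStats(mk)
        for j in range(1,k):
            if st[j,4]>4 and 250<ce[j,0]<330 and 120<ce[j,1]<230: print(n,st[j],ce[j].round(2))
E
python3 ov.py
```

```text
s [276 150   9   6  26] [279.96 153.15]
s [276 206   5  11  38] [278.11 210.58]
t [309 167   4   8  19] [310.   170.58]
t [318 170   2   4   7] [318.57 171.71]
```

View pics/ov1.png

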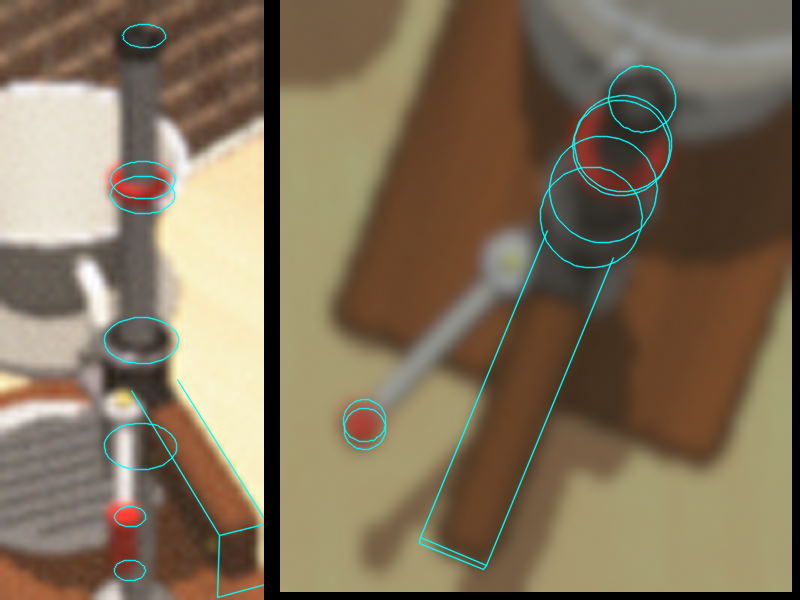

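```bash
cat > fit2.py <<'E'
from fit import *
B=lambda u,v:(272+(u-280)/8-.5,152+v/8-.5)
base=[onz(ct,B(333,318),18),onz(ct,B(714,466),18),onz(ct,B(785,290),18),onz(ct,B(440,60),18)]
if __name__=='__main__':
    print(np.round(base,1)); e=base[1]-base[0]; print('width',np.hypot(*e[:2]),'yaw front',np.arctan2(e[0],-e[1])*-1,
      'yaw right',np.arctan2(*(base[2]-base[1])[[1,0]]),'yaw left',np.arctan2(*(base[3]-base[0])[[1,0]]))
    # handle edges in the top picture on the plane of its top
    for a,b in(((445,540),(535,300)),((490,568),(598,300))):
        A,Bq=onz(ct,B(*a),160),onz(ct,B(*b),160); print('handle edge',A.round(1),Bq.round(1),np.arctan2(*(Bq-A)[[1,0]]))
    p=least_squares(res,[600,-200,-.3,160,240,.38],loss='soft_l1').x
    z=np.arange(300,110,-4.); uv=proj(cs,np.c_[0*z+p[0],0*z+p[1],z])
    im=cs['image']
    for zz,q in zip(z,uv):
        print(int(zz),q.round(1),cv2.getRectSubPix(im,(1,1),tuple(map(float,q)))[0,0],cv2.getRectSubPix(im,(1,1),(float(q[0])-4.5,float(q[1])))[0,0])
    o=np.zeros((600,800,3),np.uint8)
    for k,(v0,h) in enumerate(((142,24),(168,28))):
        q=cv2.resize(im[v0:v0+h,264:298],None,fx=11.5,fy=20,interpolation=cv2.INTER_NEAREST); o[:q.shape[0],k*400:k*400+q.shape[1]]=q
    cv2.imwrite('pics/px.png',o)
E
python3 fit2.py
```

```text
[[ 562.9 -115.7   18. ]
 [ 513.4 -237.2   18. ]
 [ 569.9 -261.3   18. ]
 [ 646.4 -151.4   18. ]]
width 131.1975590881512 yaw front 0.38635903685201145 yaw right -0.40293822353717273 yaw left -0.40413294085184626
handle edge [ 483.7 -147.7  160. ] [ 551.1 -174.1  160. ] -0.3737003994810929
handle edge [ 475.6 -160.2  160. ] [ 550.9 -191.9  160. ] -0.39903080616864317
300 [281.4 134.1] [89 93 99] [ 65  81 101]
296 [281.4 135.5] [88 93 99] [ 84  99 123]
292 [281.4 137. ] [88 91 99] [167 168 174]
288 [281.4 138.4] [85 90 97] [178 186 196]
284 [281.3 139.9] [86 91 98] [180 195 207]
280 [281.3 141.3] [84 91 96] [185 200 212]
276 [281.3 142.8] [ 87  94 100] [184 197 210]
272 [281.3 144.2] [ 90  94 100] [183 199 211]
268 [281.3 145.6] [ 87  92 100] [184 198 211]
264 [281.3 147. ] [ 89  96 100] [184 198 209]
260 [281.3 148.4] [ 90  95 100] [163 177 218]
256 [281.3 149.9] [88 92 99] [105 117 231]
252 [281.2 151.3] [ 90  94 107] [ 65  74 231]
248 [281.2 152.7] [ 67  75 162] [ 60  68 215]
244 [281.2 154. ] [ 43  49 168] [ 76  87 164]
240 [281.2 155.4] [ 51  54 124] [135 148 169]
236 [281.2 156.8
[... 687 characters left out ...]
] [62 67 74]
172 [281.  178.2] [84 93 99] [61 65 73]
168 [281.  179.5] [68 73 83] [ 93  96 105]
164 [281.  180.8] [ 87  91 103] [123 124 134]
160 [281.  182.1] [ 98 101 112] [86 88 99]
156 [281.  183.3] [59 63 74] [44 50 59]
152 [280.9 184.6] [42 49 61] [34 42 50]
148 [280.9 185.9] [48 55 61] [45 54 65]
144 [280.9 187.1] [54 64 69] [117 143 155]
140 [280.9 188.4] [101 110 119] [177 206 218]
136 [280.9 189.7] [148 153 164] [196 208 218]
132 [280.9 190.9] [117 126 135] [160 166 175]
128 [280.9 192.1] [76 84 94] [102 108 116]
124 [280.9 193.4] [75 84 91] [108 113 122]
120 [280.9 194.6] [78 87 94] [115 122 131]
116 [280.8 195.8] [82 90 99] [115 123 132]
112 [280.8 197.1] [83 88 98] [116 122 131]
```

View pics/px.png

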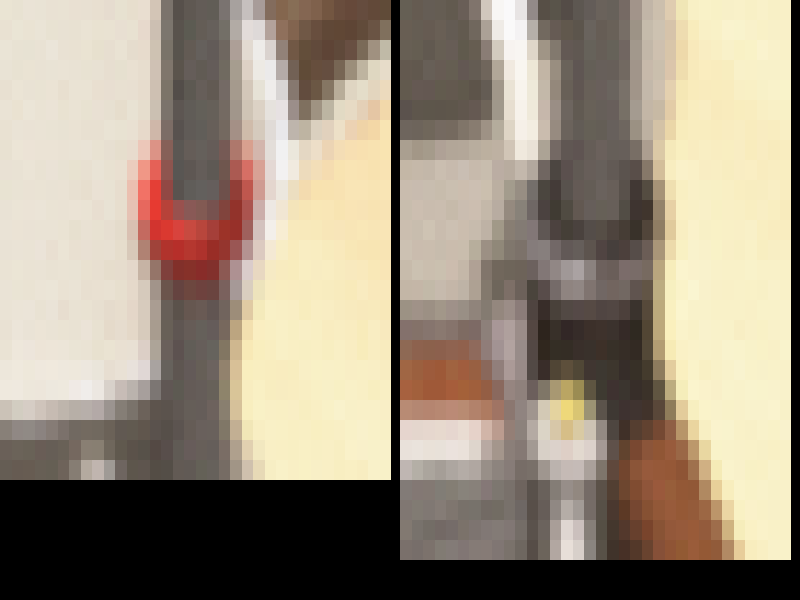

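The axis profile gives marker ≈ 248, sleeve top ≈ 176 and lift ≈ 72 mm (55–112 is allowed). Base edges and the fit both give a yaw of about -0.40. Now sidestep and descend.

{"fn": "apply_moves", "kwargs": {"deltas": "85 1.7 -19 0 0 0 0;85 1.8 -19 0 0 0 0;85 0 0 15 0 0 0;85 0 0 15 0 0 0;85 0 0 15 0 0 0;85 0 0 15 0 0 0;85 0 0 0 0 0 0"}}

```text
clock: 2.7
tcp_pos: [508.0, -145.4, 169.8]
tool_rot: [-0.0, 0.98, -0.2, -0.002]
force: [-0.7, 0.8, 0.6]
gripper_width: 84.9
grip_force: 0.0
```

{"fn": "apply_moves", "kwargs": {"deltas": "85 0 0 8 0 0 0;85 0 0 8 0 0 0;85 0 0 8 0 0 0;85 0 0 8 0 0 0;85 0 0 8 0 0 0;85 0 0 6 0 0 0;85 0 0 0 0 0 0"}}

```text
clock: 3.4
tcp_pos: [508.4, -145.5, 124.4]
tool_rot: [-0.0, 0.979, -0.202, -0.001]
force: [-1.1, 0.5, 0.8]
gripper_width: 85.3
grip_force: 0.0
```

```bash
python3 - <<'E'
from h import *
for n in('scene','top'): snap(n,n+'2')
s=ctrl.get_state(); print(s['clock'],s['tcp_pos'],s['force'])
a=cv2.imread('pics/scene2.png')[100:250,210:340]; b=cv2.imread('pics/top2.png')[120:240,255:345]
a=cv2.resize(a,None,fx=3.2,fy=3.8,interpolation=2); b=cv2.resize(b,None,fx=4,fy=4,interpolation=2)
o=np.zeros((600,800,3),np.uint8); o[:a.shape[0],:a.shape[1]]=a; o[:b.shape[0],435:435+b.shape[1]]=b
cv2.imwrite('pics/crop2.png',o)
E
```

```text
3.5 [ 508.75112307 -145.69360481  125.24879518] [-0.42855936 -1.0843041   0.26310684]
```

View pics/crop2.png

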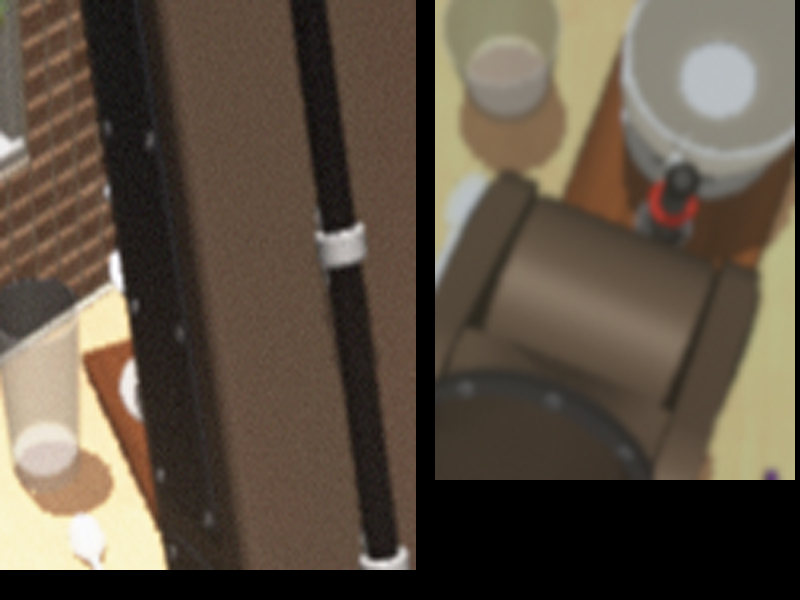

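The top view shows the wrist clear of the post, with the ring at crop (673,205) and the sleeve top still visible beside it. There is no contact force. Now close gently in steps.

{"fn": "apply_moves", "kwargs": {"deltas": "62 0 0 0 0 0 0;62 0 0 0 0 0 0;62 0 0 0 0 0 0;60 0 0 0 0 0 0;60 0 0 0 0 0 0"}}

```text
clock: 4.0
tcp_pos: [508.9, -145.3, 125.5]
tool_rot: [-0.0, 0.979, -0.202, 0.0]
force: [1.9, 4.2, 2.3]
gripper_width: 59.9
grip_force: 2.4
```

{"fn": "apply_moves", "kwargs": {"deltas": "58 0 0 0 0 0 0;58 0 0 0 0 0 0;57 0 0 0 0 0 0;57 0 0 0 0 0 0"}}

```text
clock: 4.4
tcp_pos: [508.9, -144.7, 125.7]
tool_rot: [-0.001, 0.979, -0.202, 0.0]
force: [1.5, 10.9, 6.4]
gripper_width: 56.8
grip_force: 5.2
```

The lever-side finger touches first (force +y), so I'll shift about 3 mm towards the lever.

{"fn": "apply_moves", "kwargs": {"deltas": "59 0 -1.5 0 0 0 0;59 0 -1.5 0 0 0 0;59 0 0 0 0 0 0;59 0 0 0 0 0 0"}}

```text
clock: 4.8
tcp_pos: [509.9, -143.0, 125.2]
tool_rot: [0.0, 0.979, -0.202, -0.0]
force: [0.4, -0.8, -1.4]
gripper_width: 59.0
grip_force: 0.0
```

{"fn": "apply_moves", "kwargs": {"deltas": "57 0 0 0 0 0 0;57 0 0 0 0 0 0;56 0 0 0 0 0 0;56 0 0 0 0 0 0"}}

```text
clock: 5.2
tcp_pos: [509.7, -143.5, 125.4]
tool_rot: [0.0, 0.979, -0.202, -0.0]
force: [-2.6, -4.4, 2.8]
gripper_width: 56.0
grip_force: 3.0
```

{"fn": "apply_moves", "kwargs": {"deltas": "56 0 0.6 0 0 0 0;55 0 0 0 0 0 0;55 0 0 0 0 0 0;55 0 0 0 0 0 0"}}

```text
clock: 5.6
tcp_pos: [509.6, -143.8, 125.5]
tool_rot: [0.0, 0.979, -0.202, 0.0]
force: [-3.5, -4.5, 3.8]
gripper_width: 55.5
grip_force: 12.6
```

{"fn": "apply_moves", "kwargs": {"deltas": "54 0 0 0 0 0 0;54 0 0 0 0 0 0;54 0 0 0 0 0 0"}}

```text
clock: 5.9
tcp_pos: [509.4, -144.0, 125.6]
tool_rot: [0.001, 0.98, -0.201, -0.0]
force: [-5.5, -6.2, 7.6]
gripper_width: 54.2
grip_force: 18.3
```

{"fn": "apply_moves", "kwargs": {"deltas": "54 0 0.6 0 0 0 0;54 0 0 -2 0 0 0;54 0 0 -2 0 0 0;54 0 0 -2 0 0 0;54 0 0 0 0 0 0"}}

```text
clock: 6.4
tcp_pos: [509.3, -144.1, 131.4]
tool_rot: [0.0, 0.979, -0.202, -0.0]
force: [-2.1, -5.2, -2.7]
gripper_width: 54.4
grip_force: 16.4
```

{"fn": "apply_moves", "kwargs": {"deltas": "54 0 0 -4 0 0 0;54 0 0 -5 0 0 0;54 0 0 -5 0 0 0;54 0 0 -5 0 0 0;54 0 0 -5 0 0 0;54 0 0 -5 0 0 0;54 0 0 -5 0 0 0;54 0 0 0 0 0 0"}}

```text
clock: 7.2
tcp_pos: [509.3, -144.1, 165.7]
tool_rot: [0.0, 0.979, -0.202, 0.0]
force: [-1.6, -4.5, -3.5]
gripper_width: 54.3
grip_force: 15.6
```

```bash
python3 - <<'E'
from h import *
c=snap('top','top3')
s=ctrl.get_state(); print(s['clock'],s['tcp_pos'],s['force'],s['grip_force'],s['gripper_width'])
o=np.zeros((600,800,3),np.uint8)
for k,n in enumerate(('top0','top2','top3')):
    b=cv2.imread(f'pics/{n}.png')[85:185,288:354]; b=cv2.resize(b,None,fx=4,fy=5,interpolation=2); o[:500,k*267:k*267+b.shape[1]]=b
cv2.imwrite('pics/crop3.png',o)
E
```

```text
7.25 [ 509.33612021 -144.13144923  165.5174937 ] [-1.10390928 -5.01434056 -3.34370514] 15.653141140937805 54.2169859367786
```

View pics/crop3.png

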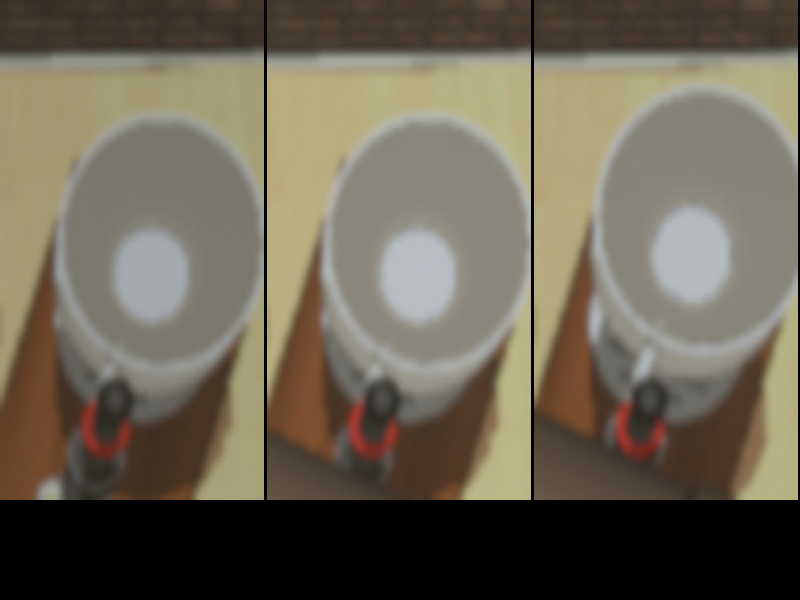

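The dripper rises with the handle and the lever is still open (54 mm). On to 72 mm.

{"fn": "apply_moves", "kwargs": {"deltas": "54 0 0 -5 0 0 0;54 0 0 -5 0 0 0;54 0 0 -5 0 0 0;54 0 0 -5 0 0 0;54 0 0 -5 0 0 0;54 0 0 -5 0 0 0;54 0 0 -2 0 0 0;54 0 0 0 0 0 0"}}

```text
clock: 8.05
tcp_pos: [509.3, -144.2, 197.5]
tool_rot: [0.0, 0.979, -0.202, 0.0]
force: [-1.6, -5.9, -3.1]
gripper_width: 54.3
grip_force: 15.3
```

```bash
python3 - <<'E'
from fit import *
c=snap('top','top4'); snap('scene','scene4')
s=ctrl.get_state(); print(s['clock'],s['tcp_pos'],s['force'],s['grip_force'],s['gripper_width'])
# dripper rim motion: affine ECC on dripper, compare to predicted for lift d
g0=cv2.cvtColor(np.load('top2.npz')['image'],6); a=-.4; s0=176
t=np.linspace(0,6.28,40); cx,cy=580.7+98*np.cos(a),-193.5+98*np.sin(a)
P=np.r_[np.c_[cx+59*np.cos(t),cy+59*np.sin(t),0*t+215],np.c_[cx+22*np.cos(t),cy+22*np.sin(t),0*t+150]]
q0=proj(ct,P)
for n in('top3','top4'):
    g1=cv2.cvtColor(np.load(n+'.npz')['image'],6)
    m=np.zeros_like(g0); cv2.fillPoly(m,[np.int32(q0[:40])],255); m=cv2.dilate(m,np.ones((7,7))); m[160:]=0
    W=np.float32([[1,0,0],[0,1,-3]])
    cc,W=cv2.findTransformECC(g0,g1,W,cv2.MOTION_AFFINE,(3,200,1e-6),m,5)
    q1=q0[:40]@W[:,:2].T+W[:,2]
    f=lambda d:np.mean(proj(ct,P[:40]+[0,0,d])-proj(ct,P[:40]),0)
    e=lambda d:np.sqrt(np.mean(np.linalg.norm(proj(ct,P[:40]+[0,0,d])-proj(ct,P[:40])-(q1-q0[:40]),axis=1)**2))
    D=np.arange(20,100,.5); E=[e(d) for d in D]; print(n,cc,'lift',D[np.argmin(E)],min(E),np.sqrt(abs(np.linalg.det(W[:,:2]))))
o=np.zeros((600,800,3),np.uint8)
b=cv2.imread('pics/top4.png')[150:200,290:345]; b=cv2.resize(b,None,fx=10,fy=10,interpolation=2); o[:500,:550]=b
cv2.imwrite('pics/crop4.png',o)
E
```

```text
8.15 [ 509.33044706 -144.11943059  197.3254682 ] [-2.13655305 -5.05261777 -2.60107184] 15.339147448539734 54.50693646028165
top3 0.9789221113284731 lift 37.0 1.2546406820931726 1.043124
top4 0.9059651690979127 lift 61.5 1.2594886590985317 1.0534788
```

View pics/crop4.png

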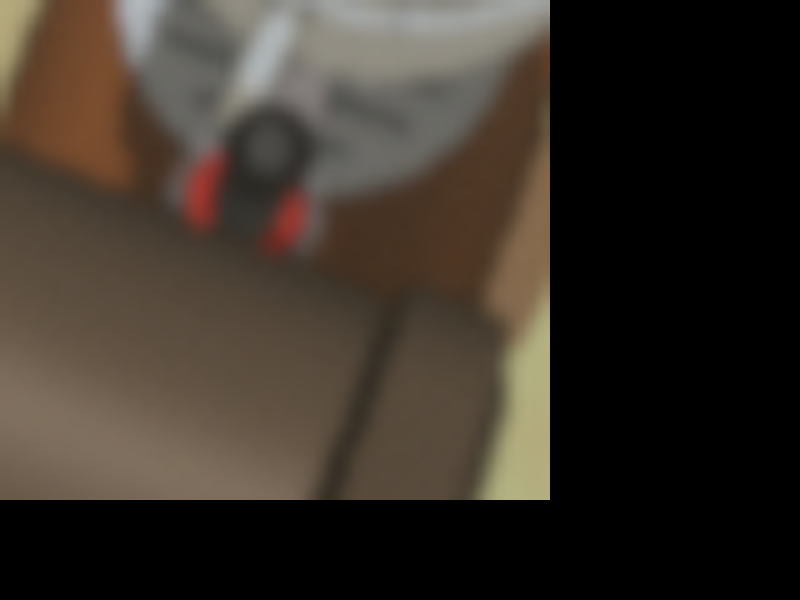

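The grey sleeve edge now shows concentrically round the red ring at crop (180,185)/(312,240), as it should at the marker. I'll make one more check of the lift, from the white disc and the rim.

```bash
python3 - <<'E'
from fit import *
a=-.4
ims={n:np.load(n+'.npz')['image'] for n in('top0','top2','top3','top4')}
R={}
for n,im in ims.items():
    g=cv2.GaussianBlur(cv2.cvtColor(im,6),(3,3),0).astype(float)
    th=g[105:165,300:350]; sub=(g[110:155,308:345]>165).astype(np.uint8)
    k,_,st,ce=cv2.connectedComponentsWithStats(sub); j=[i for i in range(1,k) if st[i,4]>60]
    # far rim edge: column scan upward for worktop->rim: row of max brightness/gradient in columns 322..332, rows 95..125
    B=cv2.GaussianBlur(im,(3,3),0).astype(float); sat=B.max(2)-B.min(2)
    rows=[]
    for u in range(320,336):
        col=sat[92:130,u]; i=np.argmax(col<30); rows.append(92+i-1+(col[i-1]-30)/(col[i-1]-col[i]))
    R[n]=(np.mean(rows)); print(n,'rimrow',np.round(np.mean(rows),2),[(st[i,4],(ce[i]+[308,110]).round(2).tolist()) for i in j])
cx,cy=580.7+98*np.cos(a),-193.5+98*np.sin(a)
for z0,r,nm in((148-12+82,59,'rim'),(140,0,'disc')):
    P=np.array([[cx+r,cy,z0]]); print(nm,[(d,(proj(ct,P+[0,0,d])).round(2).tolist()[0]) for d in(0,40,66,69,72,75)])
E
```

```text
top0 rimrow 92.63 [(np.int32(173), [325.33, 139.65])]
top2 rimrow 92.34 [(np.int32(268), [325.39, 139.63])]
top3 rimrow 92.36 [(np.int32(271), [327.07, 135.49])]
top4 rimrow 92.45 [(np.int32(284), [328.5, 132.21])]
rim [(0, [329.74, 103.3]), (40, [331.74, 97.38]), (66, [333.13, 93.25]), (69, [333.29, 92.76]), (72, [333.46, 92.27]), (75, [333.63, 91.77])]
disc [(0, [326.85, 138.42]), (40, [328.59, 134.31]), (66, [329.79, 131.47]), (69, [329.93, 131.13]), (72, [330.08, 130.79]), (75, [330.22, 130.45])]
```

The disc shift gives a lift of about 70 mm, so I'll add 1.5 mm and hold for step 1.

{"fn": "apply_moves", "kwargs": {"deltas": "54 0 0 -1.5 0 0 0;54 0 0 0 0 0 0;54 0 0 0 0 0 0;54 0 0 0 0 0 0;54 0 0 0 0 0 0;54 0 0 0 0 0 0"}}

```text
clock: 8.75
tcp_pos: [509.3, -144.1, 198.8]
tool_rot: [0.0, 0.979, -0.202, -0.0]
force: [-1.7, -5.4, -2.6]
gripper_width: 54.2
grip_force: 15.3
```

{"fn": "apply_moves", "kwargs": {"deltas": "53 0 0.5 -0.2 0 0 0;52 0 0.5 -0.2 0 0 0;51 0 0.5 -0.2 0 0 0;50 0 0.5 -0.2 0 0 0"}}

```text
clock: 9.15
tcp_pos: [508.5, -146.0, 199.5]
tool_rot: [0.0, 0.979, -0.202, -0.0]
force: [-0.7, -3.3, -5.0]
gripper_width: 50.3
grip_force: 15.3
```

{"fn": "apply_moves", "kwargs": {"deltas": "49 0 0.5 -0.2 0 0 0;48 0 0.5 -0.1 0 0 0;47 0 0.4 -0.2 0 0 0;46 0 0.5 -0.1 0 0 0;45 0 0.4 -0.2 0 0 0;44 0 0.5 -0.1 0 0 0"}}

```text
clock: 9.75
tcp_pos: [507.3, -148.7, 200.4]
tool_rot: [0.0, 0.979, -0.202, -0.0]
force: [-0.7, -4.8, -4.6]
gripper_width: 44.1
grip_force: 14.1
```

{"fn": "apply_moves", "kwargs": {"deltas": "43 0 0.5 -0.1 0 0 0;42 0 0.5 -0.2 0 0 0;41 0 0.4 -0.1 0 0 0;40 0 0.5 -0.1 0 0 0;39 0 0.4 -0.1 0 0 0;38 0 0.5 -0.1 0 0 0"}}

```text
clock: 10.35
tcp_pos: [506.1, -151.5, 201.1]
tool_rot: [0.0, 0.979, -0.202, -0.0]
force: [-2.1, -7.0, -4.1]
gripper_width: 38.2
grip_force: 13.1
```

{"fn": "apply_moves", "kwargs": {"deltas": "37 0 0.6 -0.1 0 0 0;36 0 0.6 -0.1 0 0 0;35 0 0.5 -0.1 0 0 0;34 0 0.5 -0.1 0 0 0;33 0 0.5 0 0 0 0;32 0 0.5 0 0 0 0;31 0 0.2 0 0 0 0;31 0 0 0 0 0 0"}}

```text
clock: 11.15
tcp_pos: [504.8, -154.5, 201.6]
tool_rot: [0.0, 0.979, -0.202, -0.0]
force: [-3.6, -7.1, -2.8]
gripper_width: 31.4
grip_force: 20.1
```

{"fn": "apply_moves", "kwargs": {"deltas": "30 0 0.3 0 0 0 0;29 0 0.3 0 0 0 0;29 0 0 0 0 0 0;29 0 0 0 0 0 0;29 0 0 0 0 0 0"}}

```text
clock: 11.65
tcp_pos: [504.5, -155.1, 201.6]
tool_rot: [0.0, 0.979, -0.202, -0.0]
force: [-3.7, -7.7, -3.3]
gripper_width: 29.5
grip_force: 36.3
```

```bash
python3 - <<'E'
from h import *
c=snap('top','top5'); im=c['image']; s=ctrl.get_state(); print(s['clock'],s['tcp_pos'],s['force'],s['grip_force'],s['gripper_width'])
g=cv2.GaussianBlur(cv2.cvtColor(im,6),(3,3),0)
k,_,st,ce=cv2.connectedComponentsWithStats((g[105:155,308:345]>165).astype(np.uint8))
print([(st[i,4],(ce[i]+[308,105]).round(2).tolist()) for i in range(1,k) if st[i,4]>60])
o=np.zeros((600,800,3),np.uint8); b=cv2.resize(im[80:200,275:355],None,fx=5,fy=5,interpolation=2); o[:,:400]=b
b=cv2.resize(im[155:185,298:328],None,fx=13,fy=13,interpolation=2);o[:390,405:795]=b
cv2.imwrite('pics/crop5.png',o)
E
```

```text
11.7 [ 504.51405954 -155.04981983  201.54692643] [-4.32335354 -8.35353951 -3.34415448] 36.29601001739502 29.953262076991244
[(np.int32(284), [328.48, 132.11])]
```

View pics/crop5.png

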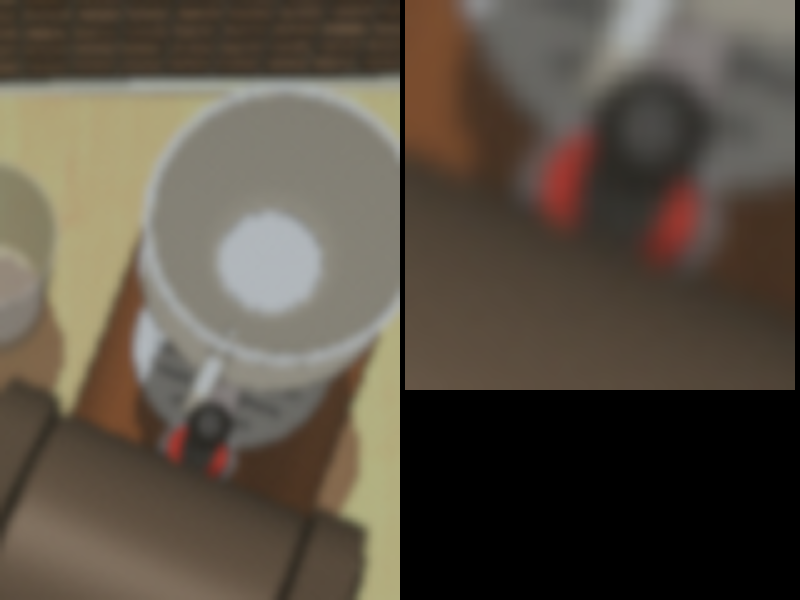

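Lift is about 71 mm, the dripper is level, and 36 N of grip with no further travel means the lever is shut. Hold a little longer, then hand in.

{"fn": "apply_moves", "kwargs": {"deltas": "29 0 0 0 0 0 0;29 0 0 0 0 0 0;29 0 0 0 0 0 0;29 0 0 0 0 0 0;29 0 0 0 0 0 0;29 0 0 0 0 0 0"}}

```text
clock: 12.3
tcp_pos: [504.5, -155.1, 201.6]
tool_rot: [0.0, 0.979, -0.202, -0.0]
force: [-2.7, -7.1, -2.7]
gripper_width: 29.3
grip_force: 36.3
```

```bash
python3 -c "
from workcell import ctrl
print(ctrl.close_job())"
```

```text
the job is handed in; nothing more can be done
None
```

I raised the dripper arm about 71 mm, level with the marker ring as near as the images show (2–3 mm), squeezed the lever shut and handed the job in at 12.3 s. The gripper is still holding handle and red pad at about 36 N, a bit over the 25–30 N you called ample. The hand-in returned no verdict, and I judged the lever shut from the grip force and finger opening, because the arm hid it from both cameras.

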